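# Lock the lamp-house cover of a microscope illuminator

## Robot

A 6-joint arm with a two-finger parallel gripper is mounted at the origin on the work surface. World frame = base frame: x ahead of the robot, y to its left, z up, the work surface at z = 0. Lengths are in m, angles in rad, forces in N, time in s.
With the tool pointing down it reaches from about 0.35 to 0.725 m from the base axis. Payload 6 kg.
Tool frame: the origin (TCP) lies midway between the tips of the shut fingers; the grasp point (between the pads) lies 19 mm behind it; z points along the fingers, y is the line along which they close (so a half turn about z gives the same grasp; the last joint's range is limited). The gripper opens to 85 mm and grips with 20 to 120 N. Pads are 22 mm wide; open, the fingers measure 114 mm over their backs; the gripper's body (76 mm by 85 mm) begins 54 mm behind the grasp point. The pads swing forward as they close: fully open they stand 13 mm farther back than shut.
Start: joints at [-0.773, 0.04, 0.085, 0, -1.615, -0.334], TCP at [0.268, -0.537, 0.231] pointing down, gripper open.
Joint ranges: [-2.56, 2.56], [-1.29, 2.01], [-1.08, 1.49], [-3.29, 1.98], [-2.81, -0.18], [-2.99, 2.99]. Speed limits (rad/s): [2.57, 2.57, 3.01, 3.14, 3.14, 3.14].

## Interface

Orientations are given as a rotation vector (axis times angle).
In Python, from plant import robot gives the robot as it stands.
- The arm moves only by the tool play_rows, never from a script. Its arguments are lists of equal length, an entry for each row: "translation": the shift along the world's x, y, z in m, a list of three; "angular": the turn, a rotation vector about the world's x, y, z in degrees, a list of three. A call has 1 to 12 rows; each row shifts and turns the commanded pose from where the row before left it; what a row does not reach is not made up. A row lasts 1/12 s, in which the tool goes at most 41.7 mm and 7.16 degrees, less where a joint would pass 70% of its speed; a pose out of reach is approached as far as the arm can. A call is refused whole if a number of a shift passes 0.0417 or a number of a turn 7.16, either way. A call with a gripper value outside its range is refused whole. "fingers" is the opening, from 0 (shut) to 1 (fully open), set as the call begins (left out, the last holds). The fingers move at their own pace and stop on an object; "grip_force" is the grip in N (left out, the last holds). Time passes only in rows, so rows that do not move let the fingers close. It gives the time, the measured TCP pose, the force, the opening and the grip force at its end, in the units of the state.
- robot.get_obs(): the state, without advancing time (a new reading comes with each control period).
- robot.get_image(name): name is "side" or "top" or "wrist"; returns a dict with "frame" (384x512x3 uint8, red, green, blue), "K" (3x3 intrinsics, pixels), "view" (4x4, takes a point from world to camera coordinates). Camera axes: x right, y down, z forward; pixel columns grow to the right and rows downward; lengths in m; the calibration is good to about 2 mm. The wrist camera is an equidistant fisheye: a pixel r from the principal point sees the ray r / f radians off the axis. A picture is of the moment at which its call begins. There is no depth.
- robot.hand_in(): hands the job in; it is judged then, once.
The state is a dict: "t": time; "joint_pos": joint angles; "qd": joint speeds; "tau": joint torques, N m; "ee_pos": TCP position; "ee_rot": TCP orientation; "ft_force": force on the tool from outside, world axes, zero at the start; "ft_torque": the same for the moment, N m; "width": finger opening in m; "gripper_force": force on a finger pad.
Only numpy, scipy, OpenCV 4.12 (cv2) and the standard library are available. Lean on these libraries where they do the work, as an engineer would, in place of code of your own. Each camera call takes 0.05 s, during which the arm holds its last target. There are 200 camera calls.

## Task

The hinged cover of the microscope's lamp house stands ajar on its spring. With a fingertip set in the slot of its round quarter-turn fastener, press the cover fully shut, keep it down and turn the fastener clockwise (seen from above) all the way to its stop, so that the cover stays locked shut when you draw the finger out. Do not pull the cover further open, and leave the jar, the dish and the magnifier beside it alone.

Things in the scene. Friction and masses are not known exactly. Their poses are not given: they have to be found in the camera images.
- housing: Lamp house of a microscope illuminator: grey open-topped box, 200 (x) x 160 (y) x 100 mm high, fixed to the bench. Origin: centre of its underside. Its x axis points from the front (fastener side, towards the robot) to the back, where the cover is hinged; z up. The round fastener is 30 mm in front of its centre, on its middle line; the bystanders stand at its sides.
- cover (a joint): Opening angle of the cover (rad); level hinge along the housing's y at x = +90, z = 100 mm in its frame, 120 mm behind the fastener's axis. 0 = fully shut (rigid stop); grows as it opens. A spring holds it ajar at about 0.1 to 0.2; pressing it shut at the fastener takes 3 to 5 N; let go, it rises again unless locked.
- cam (a joint): Turn of the fastener (rad), clockwise from above: 0 unlocked stop (slot along the housing's x), 1.571 locked stop (slot along its y). Starts at 0 to 0.3, stays where left, takes about 0.1 N m. In its last 0.8 rad a hidden tongue goes under a ledge and holds the cover down, only if the cover is pressed shut meanwhile; if turned with the cover up, the tongue lands on the ledge: turn back.
- slot (a point): Centre of the slot's floor, on the fastener's axis; z: out of the cover, x: along the slot, turning with it. Aluminium disc 88 mm across, flush with the cover's top, one straight slot right across: 30 mm wide, 88 long, 14 deep; 106 mm above the bench when the cover is shut. A shut fingertip fits in with play; small ones just spin at its centre, so push a wall some 25 mm off the axis, along an arc.
- cover_edge (a point): Middle of the front upper edge (free edge, opposite to the hinge) of the cover, a flat black plate 180 (x) x 156 (y) x 20 mm on top of the box; 120 mm above the bench when shut.
- jar: Bystander: closed specimen jar 60 mm across, 85 mm high; origin at the centre of its underside.
- dish: Bystander: shallow glass dish 90 mm across, 18 mm high; origin at the centre of its underside.
- lens: Bystander: round loupe (magnifier) 40 mm across, 39 mm high; origin at the centre of its underside.

How it is judged:
On the way, in this order (a step that is already met when the one before it is completed fails the run):
1. the cover is pressed shut (within 0.03 rad) (value of joint cover below 0.03 rad), for 0.1 s.
2. the fastener is turned to its locked stop (past 1.40 rad) with the cover shut (value of joint cam above 1.4 rad and value of joint cover below 0.03 rad), for 0.1 s.
At the end, for the whole second after the job is handed in: The fastener stands within 0.17 rad of its locked stop (past 1.40 rad) and the cover stays shut within 0.03 rad by itself, both at rest; jar, dish and loupe are within 20 mm of where they stood (all of step 2 and velocity of joint each of cover, cam below 0.05 rad/s and distance of each of jar, dish, lens from where it was at the start of the episode below 0.02 m); the robot touches nothing.
It fails at once if the cover is pulled further open (past 0.27 rad) (value of joint cover above 0.27 rad).
It fails at once if the jar, the dish or the loupe is moved more than 20 mm, or lifted (distance of any of jar, dish, lens from where it was at the start of the episode above 0.02 m).
It also fails if it takes over 38 s, if anything falls off the work surface, if the arm or the gripper's body presses on something with over 40 N, if the wrist force passes 120 N, or if a joint passes its speed limit or range.

## Working session

There is one attempt and no reset: what is moved stays moved. The work goes in short steps, Python scripts to look and compute and a tool call to move; the robot and the scene stay as the last step left them, time stands still between calls to the robot, and variables do not carry over. Pictures are saved under pics/ and viewed, at most 10 in all, crops included, and the job is handed in when it is done.

Besides the shell and the picture viewer there is one more tool, called as name(argument=value, ...) on one line, values as JSON. play_rows: Moves the arm, as the interface text tells. Its arguments: {"type":"object","properties":{"translation":{"type":"array"},"angular":{"type":"array"},"fingers":{"type":"number"},"grip_force":{"type":"number"}},"required":["translation","angular"]}

```bash
mkdir -p pics
cat > h.py <<'E'
import numpy as np, cv2
from plant import robot
def save(n,f):
    im=robot.get_image(n); cv2.imwrite(f'pics/{f}.png',im['frame'][:,:,::-1]); np.savez(f'pics/{f}.npz',K=im['K'],view=im['view']); return im
def ray(f,u,v,fish=False):
    d=np.load(f'pics/{f}.npz');K,V=d['K'],d['view']
    x=(u-K[0,2])/K[0,0];y=(v-K[1,2])/K[1,1]
    if fish:
        r=np.hypot(x,y);s=np.sin(r)/max(r,1e-9);c=np.array([x*s,y*s,np.cos(r)])
    else: c=np.array([x,y,1.])
    R=V[:3,:3];o=-R.T@V[:3,3];w=R.T@c;return o,w/np.linalg.norm(w)
def tri(*rays):
    A=sum(np.eye(3)-np.outer(w,w) for o,w in rays);b=sum((np.eye(3)-np.outer(w,w))@o for o,w in rays)
    p=np.linalg.solve(A,b);return p,[np.linalg.norm((np.eye(3)-np.outer(w,w))@(p-o)) for o,w in rays]
def atz(r,z):
    o,w=r;return o+w*(z-o[2])/w[2]
def proj(f,p):
    d=np.load(f'pics/{f}.npz');c=d['view'][:3,:3]@p+d['view'][:3,3];q=d['K']@c;return q[:2]/q[2]
E
python3 - <<'E'
from h import *
a=save('top','top0');b=save('side','side0')
cv2.imwrite('pics/both0.png',cv2.resize(np.hstack([a['frame'],b['frame']])[:,:,::-1],(800,300)))
for n in('top0','side0'):
    d=np.load(f'pics/{n}.npz');print(d['K'],d['view'].round(3))
o=robot.get_obs();print({k:np.round(v,3) for k,v in o.items()})
E
```

```text
[[463.59634992   0.         258.61438297]
 [  0.         463.59634992 192.07026764]
 [  0.           0.           1.        ]] [[-0.01  -1.     0.007  0.035]
 [-0.996  0.009 -0.094  0.605]
 [ 0.094 -0.008 -0.996  1.047]
 [ 0.     0.     0.     1.   ]]
[[353.58766111   0.         252.67652708]
 [  0.         353.58766111 191.57610925]
 [  0.           0.           1.        ]] [[-0.987 -0.162  0.011  0.599]
 [-0.109  0.616 -0.78   0.134]
 [ 0.12  -0.771 -0.626  0.79 ]
 [ 0.     0.     0.     1.   ]]
{'t': np.float64(0.1), 'joint_pos': array([-0.773,  0.041,  0.084, -0.   , -1.615, -0.334]), 'qd': array([ 0.002, -0.002,  0.002,  0.001,  0.001, -0.   ]), 'tau': array([-7.0000e-03, -3.6934e+01,  3.4828e+01,  6.9520e+00, -5.0000e-03,
        0.0000e+00]), 'ee_pos': array([ 0.268, -0.536,  0.23 ]), 'ee_rot': array([ 7.220e-01, -3.057e+00, -2.000e-03]), 'ft_force': array([-0.546, -0.191,  0.061]), 'ft_torque': array([-0.049,  0.05 ,  0.005]), 'gripper_force': np.float64(0.0), 'width': np.float64(0.085)}
```

View pics/top0.png

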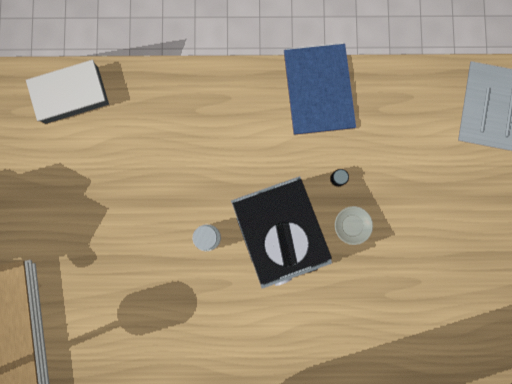

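View pics/side0.png

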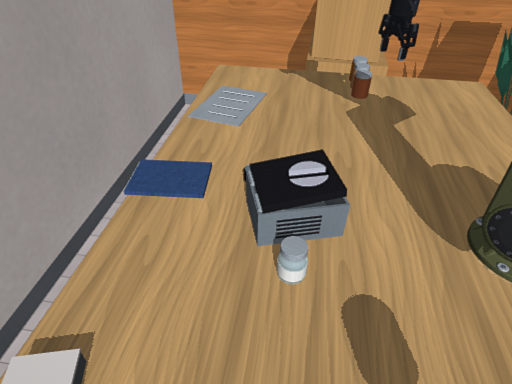

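The top view shows the black cover with corners near (233,204), (300,179), (330,262) and (262,286). The disc is at about (287,244) and its slot runs roughly along the housing's x. The jar is at (206,238), the loupe at (340,178) and the dish at (353,226). In the side view the disc is at (308,174) and the jar at (292,260).

Run:
```python
from h import *
a=cv2.imread('pics/top0.png');b=cv2.imread('pics/side0.png')
def disc(im,u,v,r,th):
    g=cv2.cvtColor(im,cv2.COLOR_BGR2GRAY);m=np.zeros_like(g);cv2.circle(m,(u,v),r,255,-1)
    ys,xs=np.where((g>th)&(m>0));h=cv2.convexHull(np.c_[xs,ys].astype(np.float32));return cv2.fitEllipse(h)
ea=disc(a,287,244,26,110);eb=disc(b,308,174,23,110);print(ea,eb)
p,e=tri(ray('top0',*ea[0]),ray('side0',*eb[0]));print('disc',p,e)
for n,uv in dict(BL=(233,204),BR=(300,179),FR=(330,262),FL=(262,286)).items(): print(n,[atz(ray('top0',*uv),z).round(3) for z in(.12,.14)])
for s,t in (((233,204),(249,160)),((300,179),(323,153)),((330,262),(345,183)),((262,286),(259,207))): pass
for n,uv,z in(('jar',(206,238),.085),('dish',(353,226),.018),('lens',(341,177),.039)): print(n,atz(ray('top0',*uv),z).round(3))
# slot direction in top view: dark pixels in disc
g=cv2.cvtColor(a,cv2.COLOR_BGR2GRAY);m=np.zeros_like(g);cv2.circle(m,(int(ea[0][0]+.5),int(ea[0][1]+.5)),19,255,-1)
ys,xs=np.where((g<90)&(m>0));P=np.c_[xs,ys].astype(np.float32);print(len(P))
W=np.array([atz(ray('top0',*q),p[2])[:2] for q in P]);c=W.mean(0);w=np.linalg.svd(W-c)[2][0];print('slot',c,np.degrees(np.arctan2(w[1],w[0])))
cv2.imwrite('pics/crop.png',np.hstack([cv2.resize(a[165:300,190:370],(400,300),interpolation=cv2.INTER_CUBIC),cv2.resize(b[135:255,230:390],(400,300),interpolation=cv2.INTER_CUBIC)]))
```

```text
((285.95733642578125, 243.5907440185547), (43.11614990234375, 43.41413497924805), 144.62054443359375) ((306.862060546875, 169.70974731445312), (35.013206481933594, 40.41325378417969), 109.40718078613281)
disc [ 0.48992492 -0.02474666  0.14441698] [np.float64(0.002032918009515784), np.float64(0.0020329180095157023)]
BL [array([0.572, 0.084, 0.12 ]), array([0.57 , 0.083, 0.14 ])]
BR [array([ 0.624, -0.058,  0.12 ]), array([ 0.621, -0.056,  0.14 ])]
FR [array([ 0.448, -0.118,  0.12 ]), array([ 0.449, -0.115,  0.14 ])]
FL [array([0.4  , 0.025, 0.12 ]), array([0.402, 0.025, 0.14 ])]
jar [0.501 0.145 0.085]
dish [ 0.525 -0.19   0.018]
lens [ 0.637 -0.161  0.039]
493
slot [ 0.48691577 -0.02498244] -169.0180209501686
```

View pics/crop.png

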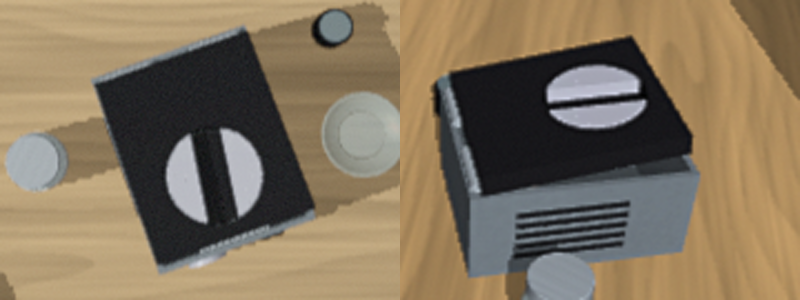

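play_rows(translation=[[0.016,0.04,0],[0.016,0.04,0],[0.016,0.04,0],[0.016,0.04,0],[0.016,0.04,0],[0.016,0.04,0],[0.016,0.04,0],[0.016,0.04,0],[0.016,0.04,0],[0.016,0.04,0],[0.016,0.04,0],[0.016,0.04,0]], angular=[[0,0,6.2],[0,0,6.2],[0,0,6.2],[0,0,6.2],[0,0,6.2],[0,0,6.2],[0,0,6.2],[0,0,6.2],[0,0,6.2],[0,0,6.2],[0,0,6.2],[0,0,6.2]], fingers=0, grip_force=60)

```text
t: 1.1
ee_pos: [0.4542, -0.0702, 0.2313]
ee_rot: [-2.429, 1.992, -0.0]
ft_force: [0.7, -0.4, -0.6]
width: 0.0001
gripper_force: 0.0
```

Run:
```python
from h import *
from scipy.spatial.transform import Rotation as R
print(tri(ray('top0',286,243.6),ray('side0',308.8,173.8)))
w=save('wrist','w1')
o=robot.get_obs();print({k:np.round(o[k],3) for k in('t','joint_pos','ee_pos','width','ft_force')});print(R.from_rotvec(o['ee_rot']).as_matrix().round(3))
d=np.load('pics/w1.npz');print(d['K'],d['view'].round(3))
```

```text
(array([ 0.48711969, -0.02549936,  0.13347626]), [np.float64(0.0005668457778615617), np.float64(0.0005668457778616718)])
{'t': np.float64(1.15), 'joint_pos': array([ 0.297, -0.338, -0.254, -0.002, -1.654, -0.089]), 'ee_pos': array([ 0.456, -0.065,  0.23 ]), 'width': np.float64(0.0), 'ft_force': array([ 0.437,  4.217, -2.436])}
[[ 0.207 -0.978 -0.   ]
 [-0.978 -0.207  0.002]
 [-0.002 -0.    -1.   ]]
[[297.31863964   0.         257.6177739 ]
 [  0.         297.31863964 186.82525526]
 [  0.           0.           1.        ]] [[-0.98  -0.197 -0.001  0.432]
 [-0.186  0.927  0.326  0.106]
 [-0.063  0.32  -0.945  0.432]
 [ 0.     0.     0.     1.   ]]
```

View pics/w1.png

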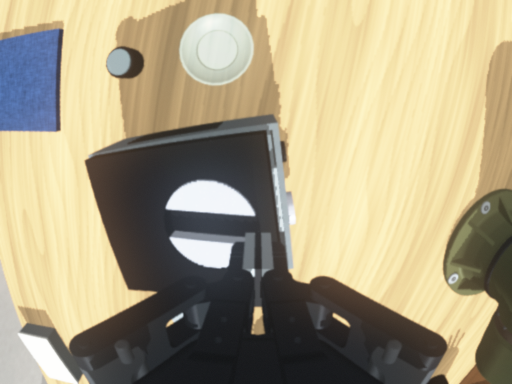

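Run:
```python
from h import *
a=cv2.imread('pics/w1.png');cv2.imwrite('pics/w1c.png',cv2.resize(a[160:290,140:300],(800,600)[:1]*1+(650,),interpolation=cv2.INTER_CUBIC)[:600])
```

```text
(no output)
```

View pics/w1c.png

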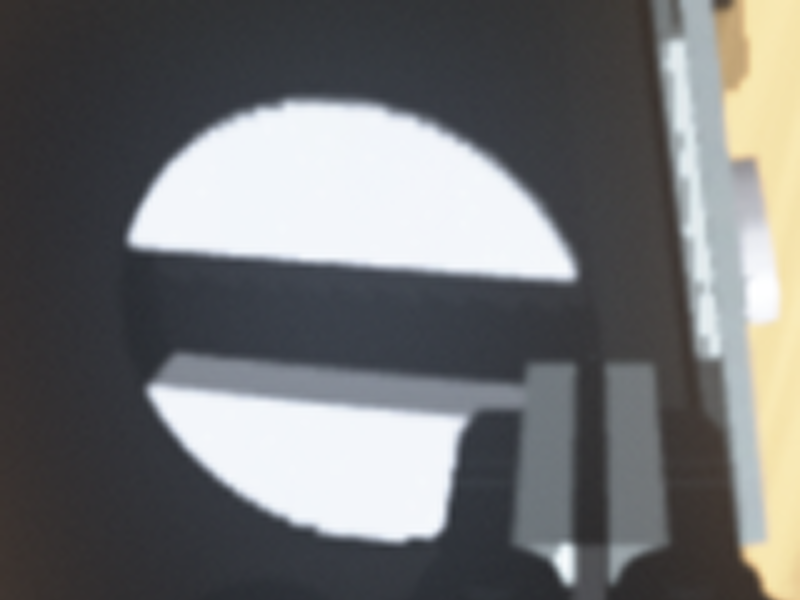

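Run:
```python
from h import *
psi=np.radians(19);ex=np.array([np.cos(psi),np.sin(psi),0])
P0=np.array([.487,-.0255,.1335]);th=.117
def pl(u,v,off=0):
    n=np.sin(th)*ex+np.array([0,0,np.cos(th)]);o,w=ray('w1',u,v,True);return o+w*(n@(P0-off*n-o))/(n@w)
q=[pl(*c) for c in((165.6,209.2),(255.6,216),(169.4,237),(231,242.6))]
for x in q:print(x.round(4))
f=[pl(*c,.014) for c in((175,230.8),(245,237))]
for x in f:print('floor',x.round(4))
for i,j in((0,1),(2,3)):
    d=q[j]-q[i];print('ang',np.degrees(np.arctan2(-d[1],-d[0])))
d=q[1]-q[0];d/=np.linalg.norm(d);nn=np.cross(d,[0,0,1]);print('width',nn@(q[2]-q[0]),'floor w',nn@(f[0]-q[0]),'len',np.linalg.norm(q[1]-q[0]))
e=(q[0]+q[1])/2;s=np.sign(nn@(q[2]-q[0]));print('centre',e+s*nn*.015)
t=[atz(ray('w1',u,v,True),.230) for u,v in((245,232.4),(271,232.4))];print('tip',t,np.linalg.norm(t[1]-t[0]))
o=robot.get_obs();print(o['ee_pos'])
```

```text
[ 0.5333 -0.0296  0.1285]
[ 0.4509 -0.0447  0.1382]
[ 0.5275 -0.0006  0.1281]
[ 0.4676 -0.0121  0.1351]
floor [ 0.5253 -0.0007  0.1142]
floor [ 0.4552 -0.0137  0.1225]
ang 10.319250738954056
ang 10.859084837482063
width 0.029416232403137652 floor w 0.02965367417236011 len 0.084324147651917
centre [ 0.48939005 -0.02249216  0.1333836 ]
tip [array([ 0.46214102, -0.07522944,  0.23      ]), array([ 0.44823496, -0.07802444,  0.23      ])] 0.01418416744004642
[ 0.45610974 -0.06495572  0.23009727]
```

The crop shows the slot rims at about (166,209)–(256,216) and (169,237)–(231,243). That gives a width of 29.4 mm, a direction of about 10.5° and a disc top at z ≈ 0.133, which agrees with the text.

play_rows(translation=[[0.001,0.008,-0.01],[0.001,0.01,-0.015],[0.001,0.01,-0.02],[0.001,0.009,-0.02],[0,0,0],[0,0,0]], angular=[[0,0,-0.5],[0,0,-0.5],[0,0,-0.5],[0,0,0],[0,0,0],[0,0,0]])

```text
t: 1.65
ee_pos: [0.4575, -0.0355, 0.1656]
ee_rot: [2.396, -2.028, -0.002]
ft_force: [-0.3, -0.1, 0.9]
width: 0.0001
gripper_force: 0.0
```

Run:
```python
from h import *
from scipy.spatial.transform import Rotation as R
w=save('wrist','w2');a=w['frame'][:,:,::-1]
cv2.imwrite('pics/w2c.png',cv2.resize(a[110:310,120:387],(800,600),interpolation=cv2.INTER_CUBIC))
o=robot.get_obs();print({k:np.round(o[k],4) for k in('t','joint_pos','qd','ee_pos','ft_force')});print(R.from_rotvec(o['ee_rot']).as_matrix().round(3))
```

```text
{'t': np.float64(1.7), 'joint_pos': array([ 3.6460e-01, -3.4650e-01, -3.7610e-01,  8.0000e-04, -1.5413e+00,
       -1.9890e-01]), 'qd': array([-0.0096, -0.009 ,  0.0271,  0.0068,  0.0013, -0.0007]), 'ee_pos': array([ 0.4582, -0.0358,  0.1671]), 'ft_force': array([ 0.4888, -0.1588,  0.8297])}
[[ 0.165 -0.986  0.   ]
 [-0.986 -0.165 -0.001]
 [ 0.001 -0.    -1.   ]]
```

View pics/w2c.png

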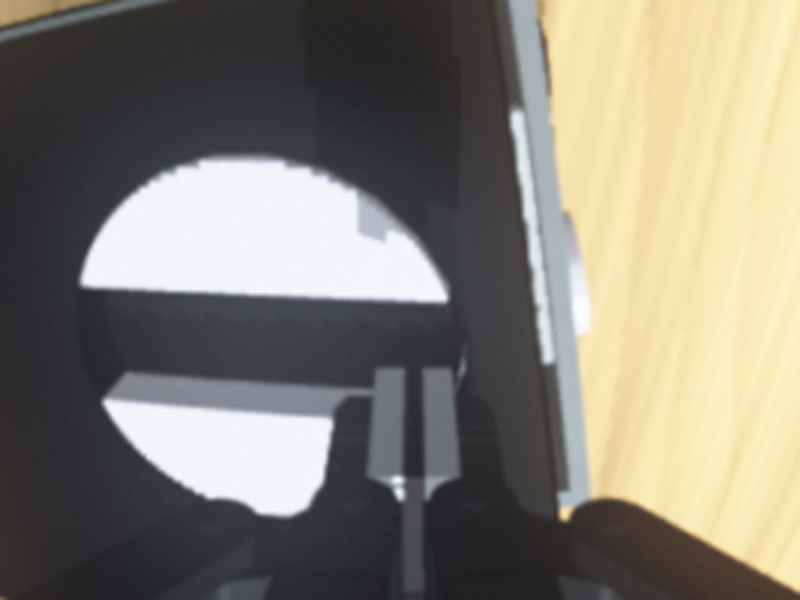

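The crop shows the tip at about (413,370), still in front of and below the slot. The slot rims run (78,287)–(448,302) and (105,400)–(330,418) in the crop.

Run:
```python
from h import *
psi=np.radians(19);ex=np.array([np.cos(psi),np.sin(psi),0])
P0=np.array([.488,-.0235,.1335]);th=.117
n=np.sin(th)*ex+np.array([0,0,np.cos(th)])
def pl(u,v):
    o,w=ray('w2',120+u/2.996,110+v/3,True);return o+w*(n@(P0-o))/(n@w)
q=[pl(*c) for c in((78,287),(448,302),(105,400),(330,418))]
for x in q:print(x.round(4))
d=q[0]-q[1];L=np.linalg.norm(d);d/=L;nn=np.cross([0,0,1],d);print('ang',np.degrees(np.arctan2(d[1],d[0])),'w',nn@(q[2]-q[0]),'len',L)
w=nn@(q[2]-q[0]);c=(q[0]+q[1])/2+nn*w/2;print('centre',c)
T=np.array([.4582,-.0358]);print('tip along/across',(T-c[:2])@d[:2],(T-c[:2])@nn[:2])
```

```text
[ 0.5341 -0.0296  0.1286]
[ 0.4514 -0.0449  0.1384]
[ 0.5269 -0.0007  0.1283]
[ 0.472  -0.0106  0.1348]
ang 10.436622395481024 w 0.029577580127452287 len 0.08467658585165562
centre [ 0.49006943 -0.02279379  0.13350009]
tip along/across -0.033472897747353854 -0.006971028736350441
```

play_rows(translation=[[0.0018,0.004,0],[0.0018,0.004,0],[0,0,-0.012],[0,0,-0.012],[0,0,-0.01],[0,0,-0.008],[0,0,-0.007],[0,0,-0.006],[0,0,0],[0,0,0]], angular=[[0,0,0.5],[0,0,0.5],[0,0,0],[0,0,0],[0,0,0],[0,0,0],[0,0,0],[0,0,0],[0,0,0],[0,0,0]])

```text
t: 2.53
ee_pos: [0.4616, -0.0275, 0.1113]
ee_rot: [2.414, -2.009, 0.0]
ft_force: [-1.1, 0.4, 2.0]
width: -0.0
gripper_force: 0.8
```

play_rows(translation=[[0,0,-0.003],[0,0,-0.003],[0,0,-0.002],[0,0,0],[0,0,0],[0,0,0]], angular=[[0,0,0],[0,0,0],[0,0,0],[0,0,0],[0,0,0],[0,0,0]])

```text
t: 3.03
ee_pos: [0.4622, -0.0276, 0.1059]
ee_rot: [-2.415, 2.008, -0.003]
ft_force: [-7.6, 0.8, 14.1]
width: -0.0004
gripper_force: 7.0
```

Run:
```python
from h import *
o=robot.get_obs();print({k:np.round(o[k],4) for k in('t','ee_pos','ft_force')})
b=save('side','s3')['frame'][135:255,230:390,::-1];w=save('wrist','w3')['frame'][110:310,120:387,::-1]
cv2.imwrite('pics/m3.png',np.hstack([cv2.resize(b,(400,300),interpolation=2),cv2.resize(w,(400,300),interpolation=2)]))
```

```text
{'t': np.float64(3.0333), 'ee_pos': array([ 0.4622, -0.0276,  0.1059]), 'ft_force': array([-7.6459,  0.754 , 14.135 ])}
```

View pics/m3.png

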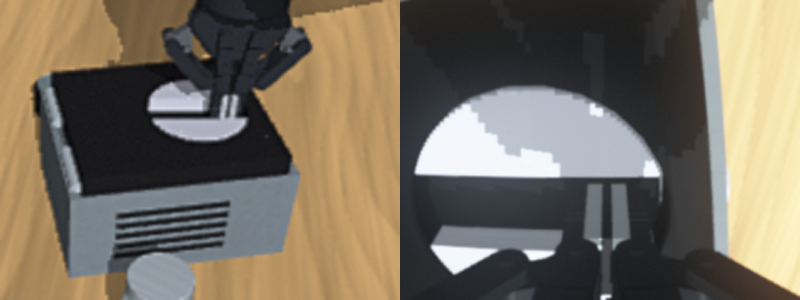

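The cover looks shut in the side view, with the tip seated in the front part of the slot at z = 0.106 and 14 N of upward force. Next I start the clockwise arc about (0.487, −0.024).

play_rows(translation=[[-0.0002,0.0022,0],[0,0.0022,0],[0.0002,0.0022,0],[0.0004,0.0021,0],[0.0005,0.0021,0],[0.0007,0.0021,0],[0.0009,0.002,0]], angular=[[0,0,-5],[0,0,-5],[0,0,-5],[0,0,-5],[0,0,-5],[0,0,-5],[0,0,-5]])

```text
t: 3.72
ee_pos: [0.4661, -0.0131, 0.106]
ee_rot: [-1.691, 2.643, -0.006]
ft_force: [1.9, -4.7, 7.6]
width: -0.0
gripper_force: 4.2
```

play_rows(translation=[[0.0011,0.0019,-0.001],[0.0012,0.0018,-0.001],[0.0014,0.0017,0],[0.0015,0.0016,0],[0.0017,0.0014,0]], angular=[[0,0,-5],[0,0,-5],[0,0,-5],[0,0,-5],[0,0,-5]])

```text
t: 4.13
ee_pos: [0.4739, -0.0055, 0.1058]
ee_rot: [-1.078, 2.944, -0.008]
ft_force: [0.6, -7.8, 15.0]
width: 0.0002
gripper_force: 7.3
```

play_rows(translation=[[0.001,0.002,0],[0.0017,0.0015,0],[0.002,0.001,0],[0.002,0.0008,0],[0.0022,0.0006,0],[0.002,0.0003,0],[0,0,0]], angular=[[0,0,-5],[0,0,-5],[0,0,-5],[0,0,-4],[0,0,-3],[0,0,0],[0,0,0]])

```text
t: 4.72
ee_pos: [0.4826, -0.0013, 0.1057]
ee_rot: [-0.502, 3.1, -0.011]
ft_force: [-10.7, -11.4, 19.9]
width: -0.0001
gripper_force: 14.9
```

Run:
```python
from h import *
o=robot.get_obs();print({k:np.round(o[k],4) for k in('t','ee_pos','ft_force','ft_torque','joint_pos')})
b=save('side','s4')['frame'][135:255,230:390,::-1];w=save('wrist','w4')['frame'][60:310,90:423,::-1]
cv2.imwrite('pics/m4.png',np.hstack([cv2.resize(b,(400,300),interpolation=2),cv2.resize(w,(400,300),interpolation=2)]))
```

```text
{'t': np.float64(4.7167), 'ee_pos': array([ 0.4826, -0.0013,  0.1057]), 'ft_force': array([-10.7265, -11.4494,  19.9319]), 'ft_torque': array([-3.8449,  3.297 , -0.1359]), 'joint_pos': array([ 0.4221, -0.2641, -0.4258,  0.0068, -1.41  , -1.673 ])}
```

View pics/m4.png

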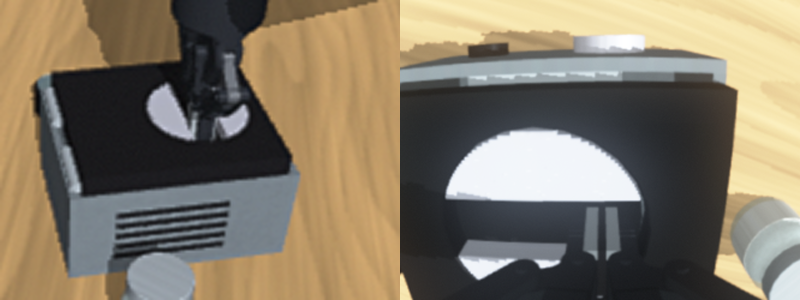

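Run:
```python
from h import *
a=atz(ray('w4',127.5,225,True),.12);b=atz(ray('w4',290.8,227.5,True),.12);d=b-a
print(a,b,np.linalg.norm(d),np.degrees(np.arctan2(d[1],d[0])))
# cover edge line for psi: bottom/top edge of cover front corners (400,95)-(738,90)
```

```text
[ 0.4857188  -0.06939757  0.12      ] [0.45910719 0.00962005 0.12      ] 0.08337842910081081 108.61253361461466
```

play_rows(translation=[[0.001,0,0],[0,0,0],[-0.0025,-0.001,0],[-0.0025,-0.001,0],[0,0,0.002],[0,0,0.003],[0,0,0.008],[0,0,0.012],[0,0,0.02],[0,0,0.03],[0,0,0.03],[0,0,0]], angular=[[0,0,0],[0,0,0],[0,0,0],[0,0,0],[0,0,0],[0,0,0],[0,0,0],[0,0,0],[0,0,0],[0,0,0],[0,0,0],[0,0,0]])

```text
t: 5.82
ee_pos: [0.4801, 0.0001, 0.2136]
ee_rot: [-0.503, 3.092, -0.001]
ft_force: [0.1, -0.2, 2.6]
width: -0.0002
gripper_force: 0.0
```

Run:
```python
from h import *
o=robot.get_obs();print({k:np.round(o[k],4) for k in('t','ee_pos','ft_force')})
b=save('side','s5')['frame'][135:255,230:390,::-1];w=save('wrist','w5')['frame'][60:310,90:423,::-1]
cv2.imwrite('pics/m5.png',np.hstack([cv2.resize(b,(400,300),interpolation=2),cv2.resize(w,(400,300),interpolation=2)]))
```

```text
{'t': np.float64(5.8167), 'ee_pos': array([4.801e-01, 1.000e-04, 2.136e-01]), 'ft_force': array([ 0.1394, -0.1576,  2.5789])}
```

View pics/m5.png

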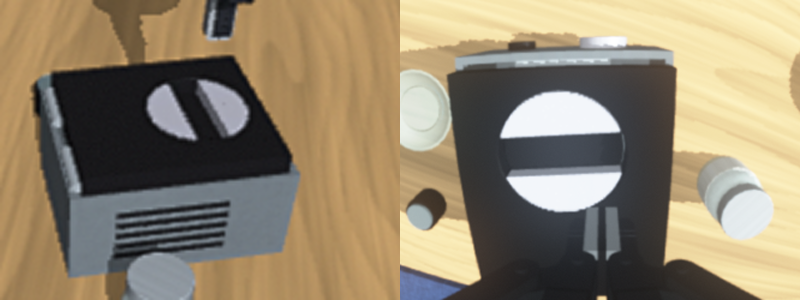

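The finger is out, the cover stays down, and the slot lies across the housing. I'll check the angle numerically.

Run:
```python
from h import *
f=lambda u,v:atz(ray('w5',90+(u-400)/1.2012,60+v/1.2,True),.12)
for a,b in(((500,138),(621,133)),((508,178),(619,168)),((452,72),(673,67))):
    d=f(*b)-f(*a);print(f(*a).round(4),f(*b).round(4),np.linalg.norm(d).round(4),np.degrees(np.arctan2(d[1],d[0])).round(2))
```

```text
[ 0.4886 -0.0695  0.12  ] [0.4587 0.0094 0.12  ] 0.0843 110.76
[ 0.5165 -0.0569  0.12  ] [0.4833 0.0166 0.12  ] 0.0806 114.3
[ 0.4532 -0.115   0.12  ] [0.4048 0.0269 0.12  ] 0.1499 108.83
```

Run:
```python
from h import *
im=cv2.imread('pics/w5.png');g=cv2.cvtColor(im,cv2.COLOR_BGR2GRAY).astype(int)
def edge(us,v0,v1,rise):
    P=[]
    for u in us:
        c=g[v0:v1,u]; d=np.diff(c)*(1 if rise else -1); v=v0+np.argmax(d)+.5; P.append(atz(ray('w5',u,v,True),.12)[:2])
    vx,vy,*_=cv2.fitLine(np.array(P,np.float32),cv2.DIST_HUBER,0,1e-4,1e-4).ravel();return np.degrees(np.arctan(vy/vx))%180
print(edge(range(180,268,2),155,185,False),edge(range(185,262,2),190,212,True))
```

```text
111.23294 111.46964
```

```bash
python3 -c "
from plant import robot
print(robot.hand_in())"
```

```text
the job is handed in; nothing more can be done
None
```

I handed the job in at about 6 s of robot time. The cover stayed shut after I drew the finger out, and the fastener measures about 1.53 rad (the stop is 1.571, and it must be past 1.40). The arm never came near the jar, dish or loupe; hand-in returned no verdict.

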